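Unlock the wrapping-paper roll stand and hold the old roll level in the air

ROBOT

A 6-joint arm with a two-finger parallel gripper is mounted at the origin on a cart in front of the work surface, level with it; the furniture and walls round the work are solid. World frame = base frame: x ahead of the robot, y to its left, z up, the work surface at z = 0. Lengths are in m, angles in rad, forces in N, time in s.
With the tool pointing down it reaches from about 0.35 to 0.975 m from the base axis. Payload 4.9 kg.
Tool frame: the origin (TCP) lies at the very end of the fingers, on their centre line; the grasp point (between the pads) lies ctrl.grip_point_offset behind it (ctrl.grip_point_offset is the distance from the TCP to the grasp point, in m); z points along the fingers, y is the line along which they close (so a half turn about z gives the same grasp; the last joint's range is limited). The gripper opens to 85 mm and grips with 20 to 120 N. Pads are 22 mm wide; open, the fingers measure 114 mm over their backs; the gripper's body (76 mm by 85 mm) begins 54 mm behind the grasp point. The pads swing forward as they close: fully open they stand 13 mm farther back than shut.
Start: joints at [1.009, 0.053, 1.613, -0, 1.476, -0.119], TCP at [0.268, 0.565, 0.231] pointing down, gripper open.
Joint ranges: [-3.01, 3.01], [-1.01, 2.22], [0.06, 2.58], [-1.02, 4.17], [0.09, 2.62], [-3.14, 3.14]. Speed limits (rad/s): [2.57, 2.57, 3.14, 3.14, 3.14, 3.14].

INTERFACE

Orientations are given as a rotation vector (axis times angle).
In Python, from station import ctrl gives the robot as it stands. The module is installed in compiled form; this text tells all that it offers.
- The arm moves only by the tool drive_tool, never from a script. Its argument "steps" is a list of rows, each an object with "translation": the shift along the tool's x, y, z normalised to -1 to 1, where 1 is 4 cm, a list of three; "angular": the turn, a rotation vector about the tool's x, y, z normalised to -1 to 1, where 1 is 8 degrees, a list of three; "gripper": the opening, from 0 (shut) to 1 (fully open). In form: [{"translation": [dx, dy, dz], "angular": [wx, wy, wz], "gripper": gripper}, ...]. A call has 1 to 8 rows; each row shifts and turns the commanded pose from where the row before left it, along the tool's axes as they then stand; what a row does not reach is not made up. A row lasts 1/8 s, in which the tool goes at most 62.5 mm and 10.7 degrees, less where a joint would pass 70% of its speed; a pose out of reach is approached as far as the arm can. A call with a number of a shift or a turn outside -1 to 1 is refused whole. A call with a gripper value outside its range is refused whole. The fingers move at their own pace and stop on an object; "force" is the grip in N (left out, the last holds). Time passes only in rows, so rows that do not move let the fingers close. It gives the time, the measured TCP pose, the force, the opening and the grip force at its end, in the units of the state.
- ctrl.get_obs(): the state, without advancing time (a new reading comes with each control period).
- ctrl.get_image(name): name is "side" or "top" or "wrist"; returns a dict with "color" (384x512x3 uint8, red, green, blue), "depth" (384x512 float32, m along the optical axis (not along the pixel's ray), 0 where there is no reading), "fx", "fy", "cx", "cy" (pixels), "R" (3x3) and "t" (3): a world point X has camera coordinates R X + t. Camera axes: x right, y down, z forward; pixel columns grow to the right and rows downward; lengths in m; the calibration is good to about 2 mm. A picture is of the moment at which its call begins.
- ctrl.finish_job(): hands the job in; it is judged then, once.
The state is a dict: "t": time; "q": joint angles; "dq": joint speeds; "effort": joint torques, N m; "tool_pos": TCP position; "tool_rot": TCP orientation; "contact_force": force on the tool from outside, world axes, zero at the start; "wrist_torque": the same for the moment, N m; "opening": finger opening in m; "grip_force": force on a finger pad.
Only numpy, scipy, OpenCV 4.12 (cv2) and the standard library are available. Lean on these libraries where they do the work, as an engineer would, in place of code of your own. Each camera call takes 0.05 s, during which the arm holds its last target. There are 200 camera calls.

TASK

The paper roll in the wrapping-paper stand is nearly used up and has to come out. While the roll is still lying in the stand, push the stand's sliding end cheek (the one with the knob) outward, away from the roll, until its spring catch snaps into the open notch and stays there; then grip the roll, draw it lengthwise off the fixed hub and lift it clear. Finish holding it in the gripper, level and still, about 20 cm above the worktop, ready for a colleague to take: keep it roughly level all the way up, leave the cheek open, do not put the roll down or let go, and leave the other things on the worktop where they are.

Things in the scene. Friction and masses are not known exactly. Their poses are not given: they have to be found in the camera images.
- stand: Stainless wrapping-paper stand, fixed, base 112 (x) x 315 (y) mm, origin on the worktop under the middle of the seat. Its y axis runs along the roll to the fixed cheek (at y = +105 mm, 82 mm high). Roll lies on two 8 mm rods along y at x = -17 and +17 mm, tops at 43 mm. Toothed tear bar along the front at x = -58 mm, 23 mm high. Low foot plate at y = -178 mm, 52 mm high
- carriage (a joint): Travel (m) of the sliding right cheek along the rods to the stand's -y, away from the roll: 0 = closed notch, hub in the core; 0.040 = open notch, end of the slide. A spring plunger holds it in both: 9 to 12 N moves it over a ridge halfway; past 20 mm the spring draws it to the open notch and keeps it there. Open, its hub stands 31 mm from the end of a roll lying mid-seat
- knob (a point): Middle of the black finger knob on top of the sliding cheek, 117 mm above the worktop, moving with the cheek: upright, 19 mm thick from 106 to 124 mm height, on a 12 mm stem that starts at 90 mm, the top of the cheek's plate (cheek at y = -105 mm of the stand when closed). Push it from the roll's side, or pinch it from above and draw it
- fixed_hub (a point): Tip of the fixed cheek's hub, on the roll axis 60 mm above the worktop, y = +92 mm of the stand. Each cheek has such a round hub (22 mm thick, 16 mm at the tip, 12 mm long) in the end of the core with 5 mm play all round, so the roll cannot be lifted straight out. It is off the fixed hub once drawn 12 mm toward the opened cheek; 20 mm is midway between the hubs
- seat (a point): Where the middle of the roll lies at the start, 60 mm above the worktop, fixed to the stand
- roll: Nearly used-up roll of white wrapping paper on a brown board core, 0.18 to 0.35 kg. Origin at its middle on its axis, which is its y axis (y to the fixed cheek); it may turn about it. Paper 46 mm thick, 180 mm long; the core sticks out 10 mm at each end, 38 mm thick, 32 mm bore, 200 mm over all; 3 mm end play between the closed cheeks. Grip it across its 46 mm
- tongs: Steel tongs lying flat on the cutting board behind the stand (board top 20 mm above the worktop), 242 x 47 x 21 mm; leave alone
- new_roll: Fresh, thick roll of the same paper, 70 mm across, standing on its end (200 mm high) on the cutting board; leave alone
- peeler: Vegetable peeler lying just behind the stand, 170 x 25 x 18 mm; leave alone
- dip_dish: Small pale dip dish behind the stand, 70 mm across, 19 mm high; leave alone
- oil_bowl: Small steel bowl of oil on the cutting board, 105 mm across, 36 mm high; leave alone
- brush: Pastry brush lying flat left of the bell, 201 x 30 x 13 mm; leave alone
- bell: Counter bell, 84 mm across, 56 mm high; leave alone

How it is judged:
On the way, in this order (a step that is already met when the one before it is completed fails the run):
1. the sliding cheek is in its open notch while the roll still lies in the stand (value of joint carriage above 0.034 m and distance between roll and seat below 0.02 m), for 0.3 s.
2. the roll is drawn off the fixed hub and lifted clear of the stand in the gripper (height (world z) of roll above 0.12 m and contact force between roll and stand below 0.05 N and contact force between roll and the fingers above 1 N), for 0.2 s.
At the end, for the whole second after the job is handed in: The roll hangs in the gripper with its middle 16 to 26 cm above the worktop, its axis within 0.08 rad (4.6 degrees) of level, slower than 2 cm/s and 0.15 rad/s, touching neither the stand nor the things about it, and the sliding cheek stands in its open notch (travel over 34 mm) (height (world z) of roll between 0.16 and 0.26 m and angle between roll's own y axis and vertical between 1.4908 and 1.6508 rad and linear speed of roll below 0.02 m/s and angular speed of roll below 0.15 rad/s and contact force between roll and the fingers above 1 N and contact force between roll and stand below 0.05 N and contact force between roll and peeler below 0.05 N and contact force between roll and dip_dish below 0.05 N and contact force between roll and brush below 0.05 N and contact force between roll and bell below 0.05 N and contact force between roll and tongs below 0.05 N and contact force between roll and oil_bowl below 0.05 N and contact force between roll and new_roll below 0.05 N and value of joint carriage above 0.034 m); the arm keeps its last pose, push and grip.
It fails at once if the roll is tipped more than 0.3 rad (17 degrees) out of level (angle between roll's own y axis and vertical below 1.27 rad or angle between roll's own y axis and vertical above 1.87 rad).
It fails at once if another thing on the worktop is shifted by more than 3 cm (distance of any of peeler, dip_dish, brush, bell, tongs, oil_bowl, new_roll from where it was at the start of the episode above 0.03 m).
It also fails if it takes over 45 s, if anything falls off the work surface, if the arm or the gripper's body presses on something with over 40 N, if the wrist force passes 120 N, or if a joint passes its speed limit or range.

## Working session

There is one attempt and no reset: what is moved stays moved. The work goes in short steps, Python scripts to look and compute and a tool call to move; the robot and the scene stay as the last step left them, time stands still between calls to the robot, and variables do not carry over. Pictures are saved under pics/ and viewed, at most 10 in all, crops included, and the job is handed in when it is done.

Besides the shell and the picture viewer there is one more tool, called after "Emit:" as a command line: name --argument value ..., lists and objects as JSON in quotes. drive_tool: Moves the arm, as the interface text tells. Its arguments: {"type":"object","properties":{"steps":{"type":"array"},"force":{"type":"number"}},"required":["steps"]}

```bash
mkdir -p pics; cat > h.py <<'E'
import numpy as np, cv2
from station import ctrl
def shot(n,f):
    d=ctrl.get_image(n); cv2.imwrite(f'pics/{f}.png',d['color'][...,::-1]); np.savez(f'{f}.npz',**d); return d
def world(d):
    z=d['depth'];v,u=np.mgrid[:z.shape[0],:z.shape[1]]
    P=np.stack([(u-d['cx'])/d['fx']*z,(v-d['cy'])/d['fy']*z,z],-1)
    W=(P-d['t'])@d['R']; W[z==0]=np.nan; return W
E
python3 - <<'E'
from h import *
print(ctrl.get_obs(), ctrl.grip_point_offset)
a=shot('top','top');b=shot('side','side')
cv2.imwrite('pics/ts.png',cv2.resize(np.vstack([a['color'],b['color']])[...,::-1],(400,600)))
for d in(a,b): print(d['fx'],d['R'].round(3).tolist(),d['t'])
E
```

```text
{'t': 0.0, 'q': array([ 1.00896673e+00,  5.33530280e-02,  1.61431624e+00, -8.21960859e-07,
        1.47600031e+00, -1.18969017e-01]), 'dq': array([ 4.83791042e-04, -1.48994164e-03, -3.91314757e-05,  9.26112657e-04,
        5.52429534e-04,  8.57693061e-04]), 'effort': array([-1.34609845e-04, -3.93706441e+01, -3.70163512e+01, -1.95957437e-04,
        7.59706367e-03,  5.73591990e-06]), 'tool_pos': array([0.26747151, 0.56417507, 0.23005211]), 'tool_rot': array([-0.68982039, -3.06421136,  0.00307498]), 'contact_force': array([ 0.42303143,  0.02154944, -0.36738862]), 'wrist_torque': array([-0.03115551, -0.02189993,  0.03128004]), 'grip_force': 0.0, 'opening': 0.08569453705331005} 0.0187
369.76200677215115 [[0.012, -1.0, -0.004], [-0.979, -0.011, -0.203], [0.203, 0.007, -0.979]] [0.06716003 0.61180149 1.09024707]
375.025092393767 [[0.991, -0.135, -0.024], [-0.103, -0.616, -0.781], [0.091, 0.776, -0.624]] [-0.57318116  0.16615122  1.05846177]
```

View pics/top.png

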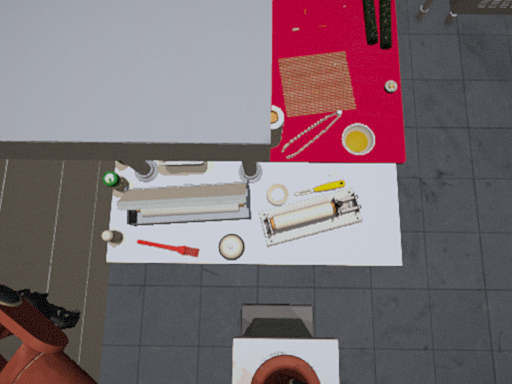

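View pics/side.png

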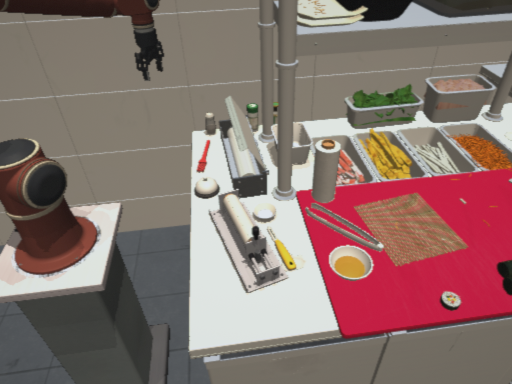

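The top view shows the stand centred near (308,217), with the roll from (270,226) to (335,208) and the sliding cheek with knob at the right, about (347,205). In the side view the knob is at (255,231) and the roll spans (225,200)–(262,250).

```bash
python3 - <<'E'
from h import *
for n,(u0,u1,v0,v1) in dict(top=(255,365,185,250),side=(200,300,185,290)).items():
    d=dict(np.load(n+'.npz')); W=world(d)[v0:v1,u0:u1]; c=d['color'][v0:v1,u0:u1].astype(int)
    z=W[...,2]; 
    m=(z>.07)&(z<.1)
    for nm,m in dict(r=(z>.066)&(z<.09),knob=(z>.1)&(z<.14)).items():
        P=W[m]; 
        if len(P)==0: print(n,nm,0);continue
        mu=np.median(P,0); print(n,nm,len(P),mu.round(4),P.min(0).round(3),P.max(0).round(3))
    # base plate
    m=(z>.003)&(z<.016); print('base', W[m].min(0).round(3),W[m].max(0).round(3))
    white=(z>.068)&(z<.088)&(c.min(-1)>150)
    P=W[white]; mu=P.mean(0); w,V=np.linalg.eigh(np.cov(P[:,:2].T)); print('white',len(P),mu.round(4),V[:,1].round(3),np.sqrt(w).round(4),(np.ptp((P[:,:2]-mu[:2])@V,axis=0)).round(3))
t=dict(np.load('top.npz'));W=world(t);print('shelf',W[140:146,100:250:50].round(2).tolist()[0])
a=cv2.resize(cv2.imread('pics/top.png')[180:250,250:370],None,fx=5,fy=5,interpolation=cv2.INTER_CUBIC)
b=cv2.resize(cv2.imread('pics/side.png')[185:290,195:305],None,fx=2.0,fy=2.0,interpolation=cv2.INTER_CUBIC)
cv2.imwrite('pics/z.png',np.vstack([a,np.pad(b,((0,0),(0,600-b.shape[1]),(0,0)))]))
E
```

```text
top r 987 [ 0.5162 -0.0503  0.0788] [ 0.459 -0.161  0.066] [0.572 0.059 0.089]
top knob 41 [ 0.5441 -0.1509  0.1245] [ 0.537 -0.16   0.104] [ 0.554 -0.144  0.13 ]
base [ 0.42  -0.255  0.003] [0.627 0.097 0.016]
white 755 [ 0.5177 -0.0481  0.0793] [-0.257  0.966] [0.0112 0.0552] [0.056 0.215]
side r 951 [ 0.5154 -0.0582  0.0808] [ 0.46  -0.162  0.066] [0.572 0.059 0.09 ]
side knob 81 [ 0.5454 -0.1564  0.1225] [ 0.537 -0.161  0.1  ] [ 0.556 -0.145  0.131]
base [ 0.398 -0.25   0.003] [0.723 0.19  0.016]
white 613 [ 0.5144 -0.0475  0.0818] [-0.239  0.971] [0.0112 0.0542] [0.062 0.216]
shelf [[0.45, 0.17, 0.97], [0.45, 0.14, 0.97], [0.45, 0.11, 0.97]]
```

View pics/z.png

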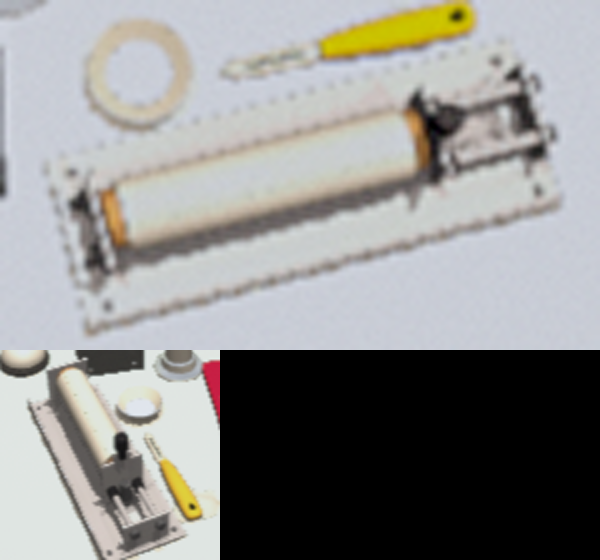

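```bash
cat >> h.py <<'E'
from scipy.spatial.transform import Rotation as Rn
import math
def plan(target,yaw_deg):
    """target TCP, tool y pointing along world angle yaw, tool down: total shift (tool axes after turn) and turn in units"""
    o=ctrl.get_obs(); R0=Rn.from_rotvec(o['tool_rot']); p=o['tool_pos']
    a=math.radians(yaw_deg); y=[math.cos(a),math.sin(a),0]; z=[0,0,-1]; x=np.cross(y,z)
    R1=Rn.from_matrix(np.c_[x,y,z])
    print('pos',p.round(4),'turn units',np.degrees((R0.inv()*R1).as_rotvec())/8,
      'shift(now axes)',(R0.inv().apply(np.array(target)-p)/.04).round(3),'shift(after turn)',(R1.inv().apply(np.array(target)-p)/.04).round(3))
E
python3 - <<'E'
from h import *
t=dict(np.load('top.npz'));W=world(t)
print('post',W[168:180:4,250].round(3).tolist())
print('dispenser max z',np.nanmax(W[185:225,115:250,2]))
def at(u,v,z):
    r=t['R'].T@np.array([(u-t['cx'])/t['fx'],(v-t['cy'])/t['fy'],1]); c=-t['R'].T@t['t']; return c+r*(z-c[2])/r[2]
A,B=at(273,223,.07),at(333.6,207.6,.07); print(A,B,np.linalg.norm(A-B),(A+B)/2,math.degrees(math.atan2(*(A-B)[:2])))
plan([.51,-.05,.30],14.3)
E
```

```text
post [[0.647, 0.11, 0.137], [0.646, 0.112, 0.089], [0.646, 0.114, 0.037]]
dispenser max z 0.18570624264510302
[0.49235378 0.04000034 0.07      ] [ 0.54168533 -0.14498461  0.07      ] 0.1914498254805205 [ 0.51701955 -0.05249213  0.07      ] -14.93205954908345
pos [0.2675 0.5642 0.2302] turn units [-1.31715010e-02  4.29656260e-03  6.29113559e+00] shift(now axes) [-12.057 -11.28   -1.727] shift(after turn) [-16.378   2.082  -1.746]
```

Emit:
drive_tool --steps '[{"translation":[0,0,-0.7],"angular":[0,0,0],"gripper":0.5},{"translation":[-0.5,-0.5,-0.7],"angular":[0,0,0],"gripper":0},{"translation":[-0.9,-0.85,-0.3],"angular":[0,0,0],"gripper":0},{"translation":[-0.9,-0.85,0],"angular":[0,0,0],"gripper":0},{"translation":[-0.9,-0.85,0],"angular":[0,0,0],"gripper":0},{"translation":[-0.9,-0.85,0],"angular":[0,0,0],"gripper":0},{"translation":[-0.9,-0.85,0],"angular":[0,0,0],"gripper":0},{"translation":[-0.9,-0.85,0],"angular":[0,0,0],"gripper":0}]'

```text
t: 1.1
tool_pos: [0.3851, 0.2596, 0.2988]
tool_rot: [-0.689, -3.065, 0.001]
contact_force: [0.5, 0.1, -0.0]
opening: 0.0
grip_force: 0.0
```

Emit:
drive_tool --steps '[{"translation":[-0.9,-0.85,0],"angular":[0,0,0],"gripper":0},{"translation":[-0.9,-0.85,0],"angular":[0,0,0],"gripper":0},{"translation":[-0.9,-0.85,0],"angular":[0,0,0.3],"gripper":0},{"translation":[-0.9,-0.85,0],"angular":[0,0,1],"gripper":0},{"translation":[-0.6,-0.5,0],"angular":[0,0,1],"gripper":0},{"translation":[0,0,0],"angular":[0,0,1],"gripper":0},{"translation":[0,0,0],"angular":[0,0,1],"gripper":0},{"translation":[0,0,0],"angular":[0,0,1],"gripper":0}]'

```text
t: 2.1
tool_pos: [0.4625, 0.0454, 0.2987]
tool_rot: [-1.758, -2.603, 0.001]
contact_force: [-0.7, 0.7, -0.6]
opening: 0.0
grip_force: 0.0
```

Emit:
drive_tool --steps '[{"translation":[0,0,0],"angular":[0,0,0.92],"gripper":0},{"translation":[0,0,0],"angular":[0,0,0],"gripper":0}]'

```text
t: 2.35
tool_pos: [0.4625, 0.0456, 0.2988]
tool_rot: [-1.913, -2.491, 0.001]
contact_force: [0.0, -0.2, 0.1]
opening: 0.0002
grip_force: 0.0
```

```bash
python3 - <<'E'
from h import *
plan([.517,-.052,.30],14.9)
shot('wrist','w1')
E
```

```text
pos [0.4625 0.0456 0.2988] turn units [-0.00562683 -0.00187241  0.00671146] shift(now axes) [-2.71   0.687 -0.031] shift(after turn) [-2.709  0.69  -0.03 ]
```

View pics/w1.png

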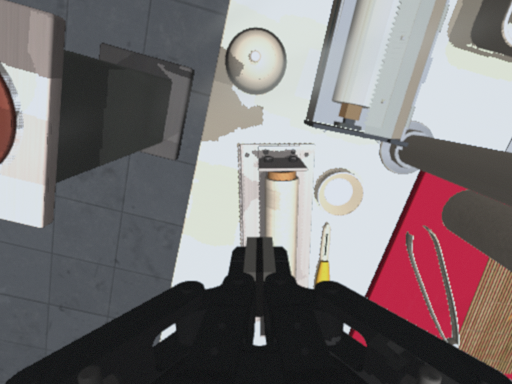

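The wrist view looks along the stand: fixed cheek at (285,158), core end at (283,175), with the gripper hiding the rest. I'll shift past the knob end for a full view.

Emit:
drive_tool --steps '[{"translation":[-0.7,0.1,0],"angular":[0,0,0],"gripper":0},{"translation":[-1,0.1,0],"angular":[0,0,0],"gripper":0},{"translation":[-1,0.1,0],"angular":[0,0,0],"gripper":0},{"translation":[-1,0.1,0],"angular":[0,0,0],"gripper":0},{"translation":[-1,0.1,0],"angular":[0,0,0],"gripper":0},{"translation":[-1,0.1,0],"angular":[0,0,0],"gripper":0},{"translation":[-0.7,0.1,0],"angular":[0,0,0],"gripper":0},{"translation":[0,0,0],"angular":[0,0,0],"gripper":0}]'

```text
t: 3.4
tool_pos: [0.5555, -0.196, 0.2985]
tool_rot: [-1.915, -2.488, 0.0]
contact_force: [-0.1, -0.5, 0.2]
opening: 0.0
grip_force: 0.0
```

```bash
python3 - <<'E'
from h import *
d=shot('wrist','w2');W=world(d);z=W[...,2]
b=(W[...,0]>.42)&(W[...,0]<.62)&(W[...,1]>-.25)&(W[...,1]<.1)
c=d['color'].astype(int)
k=b&(z>.112)&(z<.135)&(c.max(-1)<90); P=W[k]; print('knob',k.sum(),np.argwhere(k).mean(0),P.mean(0).round(4),np.ptp(P,axis=0).round(3))
w=b&(z>.066)&(z<.09)&(c.min(-1)>130);P=W[w];mu=P.mean(0);e,V=np.linalg.eigh(np.cov(P[:,:2].T));print('white',w.sum(),mu.round(4),V[:,1],np.ptp((P[:,:2]-mu[:2])@V,axis=0),np.percentile(z[w],98))
plan([.517,-.052,.30],14.9)
E
```

```text
knob 244 [134.71721311 262.82377049] [ 0.5478 -0.152   0.1272] [0.018 0.017 0.019]
white 4132 [ 0.5278 -0.0753  0.0799] [-0.29197834  0.95642493] [0.05600924 0.14252726] 0.08439859466448402
pos [ 0.5553 -0.1949  0.2987] turn units [-0.00608731 -0.00861516 -0.00257623] shift(now axes) [ 3.699 -0.009 -0.028] shift(after turn) [ 3.699 -0.007 -0.033]
```

View pics/w2.png

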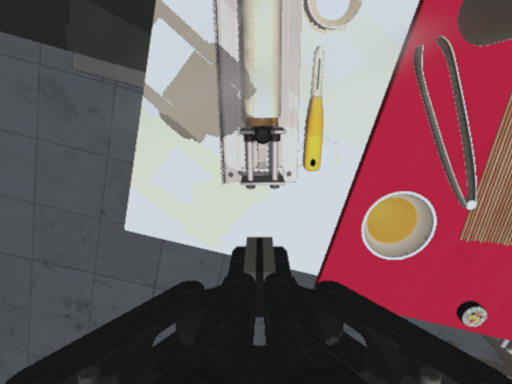

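The knob is at (263,135), the near core end at (262,122), and the roll runs upright in the picture, so the yaw is right. I'll fit the roll axis more closely.

```bash
python3 - <<'E'
from h import *
for n in('w2','w1','top','side'):
    d=dict(np.load(n+'.npz'));W=world(d);z=W[...,2]
    b=(z>.062)&(z<.088)&(d['color'].min(-1)>110)
    ax=np.array([-.2588,.9659]);lat=np.array([.9659,.2588]);o=np.array([.517,-.052])
    q=W[...,:2]-o; s=q@ax; l=q@lat
    b&=(abs(s)<.085)&(abs(l)<.025)
    # fit circle of r 23 per slice (axis lateral a + k*s, height h)
    from scipy.optimize import least_squares
    S,L,Z=s[b],l[b],z[b]
    f=lambda p:np.hypot(L-p[0]-p[1]*S,Z-p[2])-.023
    r=least_squares(f,[0,0,.06],loss='soft_l1',f_scale=.002)
    print(n,b.sum(),r.x.round(4),np.sqrt(np.mean(r.fun**2)).round(4))
E
```

```text
w2 4249 [ 0.003  -0.0091  0.0603] 0.0007
w1 2084 [ 0.003  -0.0083  0.0603] 0.0006
top 764 [ 0.0006 -0.0125  0.0592] 0.0018
side 626 [ 0.0015 -0.0097  0.0617] 0.0011
```

```bash
python3 - <<'E'
from h import *
plan([.5381,-.1189,.098],15.5)
E
```

```text
pos [ 0.5553 -0.1949  0.2987] turn units [-0.00604215 -0.00864696 -0.07757622] shift(now axes) [1.941 0.076 5.019] shift(after turn) [1.946 0.093 5.017]
```

Emit:
drive_tool --steps '[{"translation":[0.65,0.09,0],"angular":[0,0,-0.08],"gripper":0},{"translation":[0.65,0,0],"angular":[0,0,0],"gripper":0},{"translation":[0.65,0,0.8],"angular":[0,0,0],"gripper":0},{"translation":[0,0,1],"angular":[0,0,0],"gripper":0},{"translation":[0,0,1],"angular":[0,0,0],"gripper":0},{"translation":[0,0,1],"angular":[0,0,0],"gripper":0},{"translation":[0,0,0.7],"angular":[0,0,0],"gripper":0},{"translation":[0,0,0.5],"angular":[0,0,0],"gripper":0}]'

```text
t: 4.45
tool_pos: [0.5375, -0.117, 0.098]
tool_rot: [-1.899, -2.502, 0.0]
contact_force: [0.9, -0.7, 1.5]
opening: 0.0
grip_force: 0.0
```

Emit:
drive_tool --steps '[{"translation":[-0.2,0,0],"angular":[0,0,0],"gripper":0},{"translation":[-0.2,0,0],"angular":[0,0,0],"gripper":0},{"translation":[-0.2,0,0],"angular":[0,0,0],"gripper":0},{"translation":[-0.2,0,0],"angular":[0,0,0],"gripper":0}]'

```text
t: 4.95
tool_pos: [0.5458, -0.1434, 0.1002]
tool_rot: [-1.894, -2.49, -0.014]
contact_force: [-9.3, 35.2, 4.8]
opening: 0.0003
grip_force: 19.9
```

Emit:
drive_tool --steps '[{"translation":[0.1,0,0],"angular":[0,0,0],"gripper":0}]'

```text
t: 5.08
tool_pos: [0.546, -0.144, 0.1001]
tool_rot: [-1.9, -2.499, -0.004]
contact_force: [-0.5, 2.1, -1.6]
opening: 0.0003
grip_force: 1.0
```

```bash
python3 - <<'E'
from h import *
print(ctrl.get_obs()['contact_force'])
a=shot('side','s2')['color'][185:290,195:305];b=shot('wrist','w3')['color']
c=cv2.resize(a,(440,420),interpolation=cv2.INTER_CUBIC); e=cv2.resize(b,(360,270)); 
cv2.imwrite('pics/m.png',np.hstack([c,np.pad(e,((0,150),(0,0),(0,0)))])[...,::-1])
E
```

```text
[-0.45385891  2.12169613 -1.5539207 ]
```

View pics/m.png

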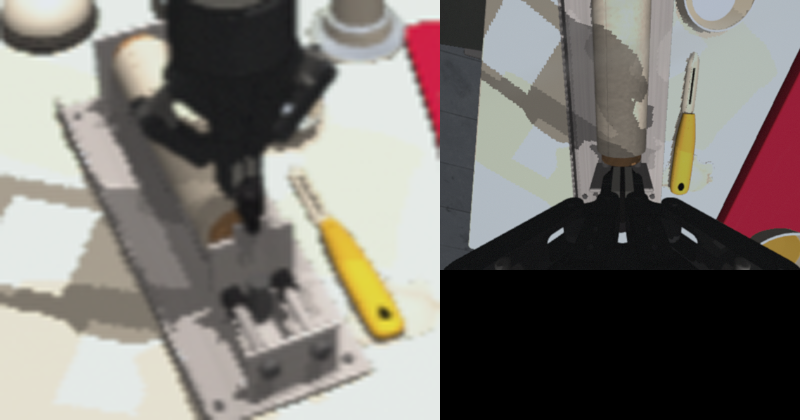

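The side crop shows the black fingers against the knob near (250,215), with the cheek plate at (250,245). I'll measure the plate's travel from depth.

```bash
cat >> h.py <<'E'
def stand(W):
    q=W[...,:2]-np.array([.5194,-.0514]); return q@np.array([-.2672,.9636]),q@np.array([.9636,.2672])
E
python3 - <<'E'
from h import *
for n in('side','s2'):
    d=dict(np.load(n+'.npz'));W=world(d);s,l=stand(W);z=W[...,2]
    for a,b in((.06,.075),(.075,.092),(.1,.125)):
        m=(z>a)&(z<b)&(s<-.1)&(s>-.17)&(abs(l)<.03); print(n,a,m.sum(),np.percentile(s[m],[5,50,95]).round(4) if m.sum() else '')
o=ctrl.get_obs();print(stand(o['tool_pos']))
E
```

```text
side 0.06 79 [-0.1068 -0.1049 -0.1028]
side 0.075 99 [-0.1063 -0.1047 -0.1026]
side 0.1 44 [-0.1125 -0.1098 -0.1049]
s2 0.06 86 [-0.1193 -0.1176 -0.1155]
s2 0.075 92 [-0.1191 -0.117  -0.1149]
s2 0.1 64 [-0.1248 -0.1209 -0.1011]
(np.float64(-0.09620636280271938), np.float64(0.0009273657785193663))
```

Emit:
drive_tool --steps '[{"translation":[-0.1,0,0],"angular":[0,0,0],"gripper":0},{"translation":[-0.05,0,0],"angular":[0,0,0],"gripper":0}]'

```text
t: 5.42
tool_pos: [0.5469, -0.1475, 0.0998]
tool_rot: [-1.897, -2.495, -0.009]
contact_force: [-3.9, 16.6, 1.4]
opening: 0.0003
grip_force: 7.5
```

Emit:
drive_tool --steps '[{"translation":[-0.05,0,0],"angular":[0,0,0],"gripper":0},{"translation":[-0.05,0,0],"angular":[0,0,0],"gripper":0}]'

```text
t: 5.68
tool_pos: [0.5473, -0.149, 0.0998]
tool_rot: [-1.894, -2.491, -0.014]
contact_force: [-7.6, 25.2, 7.5]
opening: 0.0001
grip_force: 12.9
```

Emit:
drive_tool --steps '[{"translation":[-0.05,0,0],"angular":[0,0,0],"gripper":0},{"translation":[0,0,0],"angular":[0,0,0],"gripper":0}]'

```text
t: 5.92
tool_pos: [0.5483, -0.1531, 0.0994]
tool_rot: [-1.896, -2.496, -0.008]
contact_force: [-2.9, 10.0, -0.6]
opening: 0.0001
grip_force: 5.2
```

Emit:
drive_tool --steps '[{"translation":[-0.05,0,0],"angular":[0,0,0],"gripper":0},{"translation":[0,0,0],"angular":[0,0,0],"gripper":0}]'

```text
t: 6.18
tool_pos: [0.5494, -0.1569, 0.0995]
tool_rot: [-1.899, -2.498, -0.005]
contact_force: [-0.4, 7.7, -1.7]
opening: 0.0
grip_force: 3.4
```

Emit:
drive_tool --steps '[{"translation":[-0.06,0,0],"angular":[0,0,0],"gripper":0},{"translation":[-0.06,0,0],"angular":[0,0,0],"gripper":0},{"translation":[-0.06,0,0],"angular":[0,0,0],"gripper":0},{"translation":[0,0,0],"angular":[0,0,0],"gripper":0}]'

```text
t: 6.68
tool_pos: [0.5526, -0.1671, 0.1008]
tool_rot: [1.9, 2.498, -0.0]
contact_force: [-0.1, -0.2, 0.3]
opening: -0.0001
grip_force: 0.0
```

```bash
cat > c.py <<'E'
from h import *
d=ctrl.get_image('side');W=world(d);s,l=stand(W);z=W[...,2]
m=(z>.06)&(z<.092)&(s<-.106)&(s>-.165)&(abs(l)<.03); print('travel mm',(-np.median(s[m])-.1048)*1000,m.sum())
o=ctrl.get_obs();print('tool',stand(o['tool_pos']),o['contact_force'])
E
python3 c.py
```

```text
travel mm 37.73179492856582 178
tool (np.float64(-0.12021418983014072), np.float64(0.0010134697622722936)) [-0.01471044  0.42937233 -0.60595748]
```

Emit:
drive_tool --steps '[{"translation":[0.3,0,0],"angular":[0,0,0],"gripper":0},{"translation":[0.2,0,-0.7],"angular":[0,0,0],"gripper":0},{"translation":[0.3,0,-1],"angular":[0,0,0],"gripper":0.5},{"translation":[0.8,0,-0.6],"angular":[0,0,0],"gripper":1},{"translation":[0.8,0,0],"angular":[0,0,0],"gripper":1},{"translation":[0.6,0,0],"angular":[0,0,0],"gripper":1},{"translation":[0,0,0],"angular":[0,0,0],"gripper":1}]'

```text
t: 7.6
tool_pos: [0.519, -0.0487, 0.1916]
tool_rot: [1.898, 2.503, 0.0]
contact_force: [1.3, 0.4, -0.5]
opening: 0.0853
grip_force: 0.0
```

```bash
python3 - <<'E'
import runpy; runpy.run_path('c.py')
from h import *
from scipy.optimize import least_squares
for n in('side','top'):
    d=ctrl.get_image(n);W=world(d);s,l=stand(W);z=W[...,2];c=d['color'].astype(int)
    br=(z>.05)&(z<.085)&(abs(l)<.025)&(c[...,0]-c[...,2]>50)&(abs(s)<.11)
    for sg in(-1,1):
        m=br&(s*sg>.08); print(n,'core end s',sg,m.sum(),np.percentile(s[m],[5,50,95]).round(4) if m.sum() else '')
    b=(z>.062)&(z<.088)&(c.min(-1)>100)&(abs(s)<.085)&(abs(l)<.025)
    r=least_squares(lambda p:np.hypot(l[b]-p[0]-p[1]*s[b],z[b]-p[2])-.023,[0,0,.06],loss='soft_l1',f_scale=.002);print(n,b.sum(),r.x.round(4))
plan([.5194,-.0514,.043],15.5)
E
```

```text
travel mm 39.136461713320884 186
tool (np.float64(0.001718327809493836), np.float64(0.00038741284327266617)) [-0.31285245  0.21644166 -1.07722033]
side core end s -1 51 [-0.0973 -0.0922 -0.0868]
side core end s 1 2 [0.0934 0.0965 0.0996]
side 664 [-0.0011  0.0003  0.0616]
top core end s -1 0 
top core end s 1 33 [0.094  0.0977 0.1011]
top 273 [-0.002  -0.0014  0.0591]
pos [ 0.5195 -0.0505  0.1914] turn units [0.00134248 0.00372178 0.00016665] shift(now axes) [-0.018 -0.01   3.71 ] shift(after turn) [-0.02  -0.009  3.71 ]
```

The cheek is open at about 39 mm and the roll hasn't moved. Next I'll descend and grip.

Emit:
drive_tool --steps '[{"translation":[0,0,0.8],"angular":[0,0,0],"gripper":1},{"translation":[0,0,0.9],"angular":[0,0,0],"gripper":1},{"translation":[0,0,0.8],"angular":[0,0,0],"gripper":1},{"translation":[0,0,0.7],"angular":[0,0,0],"gripper":1},{"translation":[0,0,0.4],"angular":[0,0,0],"gripper":1},{"translation":[0,0,0],"angular":[0,0,0],"gripper":1}]'

```text
t: 8.5
tool_pos: [0.5187, -0.0505, 0.0462]
tool_rot: [-1.901, -2.498, 0.002]
contact_force: [0.0, -0.1, 0.2]
opening: 0.0853
grip_force: 0.0
```

Emit:
drive_tool --steps '[{"translation":[0,0,0],"angular":[0,0,0],"gripper":0.55},{"translation":[0,0,0],"angular":[0,0,0],"gripper":0.4},{"translation":[0,0,0],"angular":[0,0,0],"gripper":0.3},{"translation":[0,0,0],"angular":[0,0,0],"gripper":0.3}]' --force 50

```text
t: 9.0
tool_pos: [0.5194, -0.0508, 0.0491]
tool_rot: [1.901, 2.501, -0.003]
contact_force: [-7.1, -0.6, 8.8]
opening: 0.0443
grip_force: 51.4
```

The 44 mm opening and the upward push mean the pads sit above the roll's widest line. I'll reopen and go 8 mm lower.

Emit:
drive_tool --steps '[{"translation":[0,0,0],"angular":[0,0,0],"gripper":0.8},{"translation":[0,0,0],"angular":[0,0,0],"gripper":0.8},{"translation":[0,0,0.2],"angular":[0,0,0],"gripper":0.8},{"translation":[0,0,0],"angular":[0,0,0],"gripper":0.8}]'

```text
t: 9.5
tool_pos: [0.5186, -0.05, 0.0381]
tool_rot: [-1.9, -2.499, 0.001]
contact_force: [0.0, -0.2, -1.1]
opening: 0.0686
grip_force: 0.0
```

Emit:
drive_tool --steps '[{"translation":[0,0,0],"angular":[0,0,0],"gripper":0.55},{"translation":[0,0,0],"angular":[0,0,0],"gripper":0.4},{"translation":[0,0,0],"angular":[0,0,0],"gripper":0.3},{"translation":[0,0,0],"angular":[0,0,0],"gripper":0.3}]'

```text
t: 10.0
tool_pos: [0.5192, -0.0502, 0.0394]
tool_rot: [-1.901, -2.501, 0.001]
contact_force: [-3.2, -1.1, 3.4]
opening: 0.0449
grip_force: 51.0
```

Emit:
drive_tool --steps '[{"translation":[0,0,-0.05],"angular":[0,0,0],"gripper":0.3},{"translation":[-0.1,0,0],"angular":[0,0,0],"gripper":0.3},{"translation":[-0.13,0,0],"angular":[0,0,0],"gripper":0.3},{"translation":[-0.13,0,0],"angular":[0,0,0],"gripper":0.3},{"translation":[-0.13,0,0],"angular":[0,0,0],"gripper":0.3},{"translation":[0,0,0],"angular":[0,0,0],"gripper":0.3}]'

```text
t: 10.75
tool_pos: [0.5249, -0.0696, 0.0413]
tool_rot: [1.902, 2.5, 0.0]
contact_force: [0.8, -0.4, -3.4]
opening: 0.0448
grip_force: 51.3
```

```bash
python3 - <<'E'
import runpy; runpy.run_path('c.py')
from h import *
for n in('side','top'):
    d=shot(n,'g'+n);W=world(d);s,l=stand(W);z=W[...,2];c=d['color'].astype(int)
    br=(z>.05)&(z<.09)&(abs(l)<.025)&(c[...,0]-c[...,2]>50)&(abs(s)<.135)
    for sg in(-1,1):
        m=br&(s*sg>.06); print(n,'core end s',sg,m.sum(),np.percentile(s[m],[5,50,95]).round(4) if m.sum() else '')
a=cv2.imread('pics/gside.png')[165:290,195:320]; b=cv2.imread('pics/gtop.png')[180:250,260:370]
cv2.imwrite('pics/g.png',np.hstack([cv2.resize(a,(400,400),interpolation=2),cv2.resize(b,(400,400),interpolation=2)]))
E
```

```text
travel mm 38.79595744622258 257
tool (np.float64(-0.01872404743217456), np.float64(0.0003286724494445488)) [-0.96926285  0.43315754 -3.55504642]
side core end s -1 38 [-0.1169 -0.1117 -0.1076]
side core end s 1 0 
top core end s -1 0 
top core end s 1 35 [0.0729 0.0775 0.0812]
```

View pics/g.png

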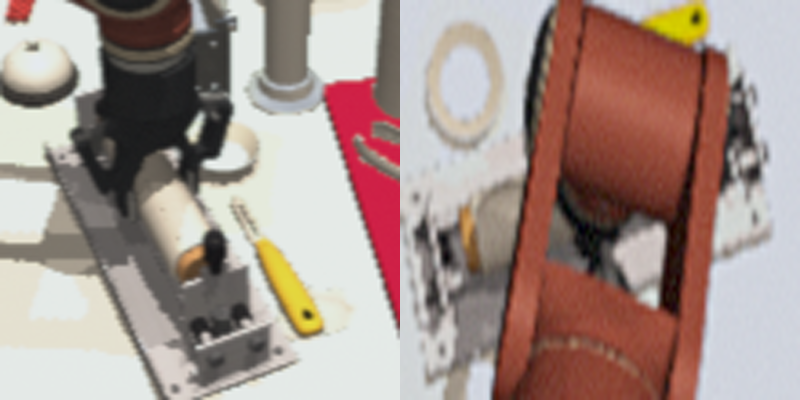

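The roll has been drawn 20 mm: its ends are at about −118 and +80 mm, and the hub tips are at −131 and +92 mm. It's clear of both hubs, so I'll lift.

Emit:
drive_tool --steps '[{"translation":[0,0,-0.2],"angular":[0,0,0],"gripper":0.3},{"translation":[0,0,-0.4],"angular":[0,0,0],"gripper":0.3},{"translation":[0,0,-0.5],"angular":[0,0,0],"gripper":0.3},{"translation":[0,0,-0.6],"angular":[0,0,0],"gripper":0.3},{"translation":[0,0,-0.6],"angular":[0,0,0],"gripper":0.3},{"translation":[0,0,-0.6],"angular":[0,0,0],"gripper":0.3},{"translation":[0,0,-0.4],"angular":[0,0,0],"gripper":0.3},{"translation":[0,0,-0.3],"angular":[0,0,0],"gripper":0.3}]'

```text
t: 11.9
tool_pos: [0.5249, -0.0691, 0.1868]
tool_rot: [1.9, 2.5, 0.001]
contact_force: [0.1, 0.0, -3.0]
opening: 0.045
grip_force: 51.5
```

Emit:
drive_tool --steps '[{"translation":[0,0,0],"angular":[0,0,0],"gripper":0.3},{"translation":[0,0,0],"angular":[0,0,0],"gripper":0.3},{"translation":[0,0,0],"angular":[0,0,0],"gripper":0.3},{"translation":[0,0,0],"angular":[0,0,0],"gripper":0.3}]'

```text
t: 12.4
tool_pos: [0.5243, -0.069, 0.1845]
tool_rot: [-1.901, -2.5, 0.001]
contact_force: [-0.0, -0.1, -3.6]
opening: 0.0447
grip_force: 51.5
```

```bash
python3 - <<'E'
import runpy; runpy.run_path('c.py')
from h import *
from scipy.optimize import least_squares
for n in('side','wrist'):
    d=shot(n,'f'+n);W=world(d);s,l=stand(W);z=W[...,2];c=d['color'].astype(int)
    b=(z>.17)&(z<.24)&(c.min(-1)>70)&(s>-.115)&(s<.085)&(abs(s+.02)>.03)&(abs(l)<.028)
    r=least_squares(lambda p:np.hypot(l[b]-p[0]-p[1]*s[b],z[b]-p[2]-p[3]*s[b])-.023,[0,0,.2,0],loss='soft_l1',f_scale=.002);print(n,b.sum(),r.x.round(4),np.median(abs(r.fun)))
    if n=='wrist':
        cv2.imwrite('pics/f.png',np.hstack([cv2.resize(cv2.imread('pics/fside.png'),(400,300)),cv2.resize(cv2.imread('pics/fwrist.png'),(400,300))]))
E
```

```text
travel mm 39.13790836503506 188
tool (np.float64(-0.01834148615490889), np.float64(0.00012750234244401882)) [-0.62610116  0.65821192 -2.98470242]
side 455 [-0.0004  0.0034  0.2079  0.0174] 0.0007177464752948746
wrist 21445 [ 0.001  -0.0211  0.2064 -0.0221] 0.0005049862372152152
```

View pics/f.png

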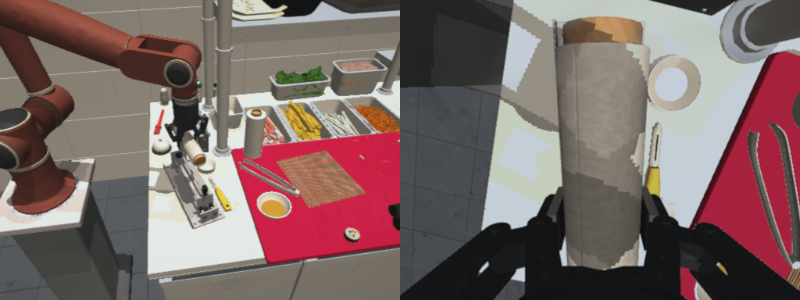

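The roll is held level (slope about 0.02 rad) at about 0.207 m and still, clear of everything, with the cheek at about 39 mm.

```bash
python3 -c "
from station import ctrl
print(ctrl.finish_job())"
```

```text
the job is handed in; nothing more can be done
None
```

The job is handed in at about 12.6 s of the 45 s: the cheek is open at about 39 mm, and the roll is drawn off the hub and held level and still about 0.21 m above the worktop; the hand-in call returned no verdict.

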